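# Lock the etch jars into the cart's rack

### The job

Make the litho cart ready to roll: pull the rack's bolt knob fully out, swing the keeper bar all the way open, and stand every amber jar upright in a bore of the rack, fully down. Then swing the keeper fully shut over them and, last, push the bolt knob fully home. Leave the other things on the cart where they are.

Things in the scene. Friction and masses are not known exactly. Their poses are not given: they have to be found in the camera images.
- jar0: amber glass jar with white screw cap, upright cylinder 36 mm in diameter over its full height, 52 mm tall, about 80 g, thick-bottomed, loose; one of three to five identical ones (None if absent); origin at the centre of its underside, z along its axis
- jar1: amber glass jar with white screw cap, upright cylinder 36 mm in diameter over its full height, 52 mm tall, about 80 g, thick-bottomed, loose; one of three to five identical ones (None if absent); origin at the centre of its underside, z along its axis
- jar2: amber glass jar with white screw cap, upright cylinder 36 mm in diameter over its full height, 52 mm tall, about 80 g, thick-bottomed, loose; one of three to five identical ones (None if absent); origin at the centre of its underside, z along its axis
- jar3: amber glass jar with white screw cap, upright cylinder 36 mm in diameter over its full height, 52 mm tall, about 80 g, thick-bottomed, loose; one of three to five identical ones (None if absent); origin at the centre of its underside, z along its axis
- jar4: amber glass jar with white screw cap, upright cylinder 36 mm in diameter over its full height, 52 mm tall, about 80 g, thick-bottomed, loose; one of three to five identical ones (None if absent); origin at the centre of its underside, z along its axis
- rack: fixed wooden jar rack, 70 mm (x) by 312 mm (y), top face 26 mm high, with five bores in a row along its y; origin at the centre of its underside, z up. At its -y end a round hinge post (38 mm wide, 68 mm high), at its +y end an aluminium latch housing (50 x 22 mm, top 94 mm high); the keeper bar swings horizontally above the row from the hinge post. It stands at a changing place and yaw
- bore0 (a point): centre of the floor of bore 0: 40 mm in diameter, 16 mm deep, floor 10 mm above the table, mouth 26 mm above it; rack position y = -92 mm, x = 0 (a seated jar's origin coincides with this point, its cap then ends 62 mm above the table)
- bore1 (a point): centre of the floor of bore 1: 40 mm in diameter, 16 mm deep, floor 10 mm above the table, mouth 26 mm above it; rack position y = -46 mm, x = 0 (a seated jar's origin coincides with this point, its cap then ends 62 mm above the table)
- bore2 (a point): centre of the floor of bore 2: 40 mm in diameter, 16 mm deep, floor 10 mm above the table, mouth 26 mm above it; rack position y = 0 mm, x = 0 (a seated jar's origin coincides with this point, its cap then ends 62 mm above the table)
- bore3 (a point): centre of the floor of bore 3: 40 mm in diameter, 16 mm deep, floor 10 mm above the table, mouth 26 mm above it; rack position y = 46 mm, x = 0 (a seated jar's origin coincides with this point, its cap then ends 62 mm above the table)
- bore4 (a point): centre of the floor of bore 4: 40 mm in diameter, 16 mm deep, floor 10 mm above the table, mouth 26 mm above it; rack position y = 92 mm, x = 0 (a seated jar's origin coincides with this point, its cap then ends 62 mm above the table)
- keeper (a joint): angle of the keeper bar (16 mm wide, 8 thick, underside 68 mm above the table, 254 mm long from its hinge): 0 = shut, over the row along the rack's +y; grows to 1.4 rad as it swings clockwise seen from above, free end towards the rack's +x. Click detents draw it to either end (up to 0.3 N m within 0.3 rad); stays where left between. The bolt blocks it while home
- keeper_hinge (a point): point on the keeper's vertical hinge axis, at rack x = 0, y = -134 mm, 68 mm above the table
- keeper_peg (a point): centre of the upright black grip peg on the keeper bar, 16 mm in diameter, 30 mm tall (76 to 106 mm above the table), 130 mm from the hinge axis along the bar
- bolt (a joint): travel of the slide bolt in m: 0 = pushed home (its tongue blocks the keeper), 0.030 = pulled fully out, along the rack's +y. Click detents at both ends (about 5 N to leave one), light friction between, stays where left
- bolt_knob (a point): centre of the bolt's black round pull knob, a disc 28 mm in diameter and 18 mm thick whose axis is the rack's y, 72 mm above the table; free space of 33 mm between knob and latch housing when home (square 9 mm stem between them). At rack x = 14.5 mm, y = 187 mm when home
- squat_tin: bystander: round brass tin, 48 mm in diameter, 45 mm high; origin under its middle
- ink_knife: bystander: ink knife (spatula) 240 mm long, lying; origin under its middle
- crayon_box: bystander: open cardboard crayon box 70 x 110 x 24 mm; origin under its middle
- ink_can: bystander: steel can 80 mm in diameter, 75 mm high; origin under its middle
- water_bowl: bystander: white bowl 130 mm wide, 50 mm high; origin under its middle
- brush: bystander: brush 190 mm long, lying; origin under its middle
There are look-alikes about, which are no part of the job. Leave any pink look-alike of the jar1 alone.

How it is judged:
On the way, in this order (a step that is already met when the one before it is completed fails the run):
1. bolt knob pulled fully out (value of joint bolt above 0.026 m), for 0.2 s.
2. keeper bar swung fully open (value of joint keeper above 1.25 rad), for 0.2 s.
3. every jar present stands fully down in a bore, the keeper still open (((distance between jar0 and bore0 below 0.006 m and angle between jar0's own z axis and vertical below 0.12 rad) or (distance between jar0 and bore1 below 0.006 m and angle between jar0's own z axis and vertical below 0.12 rad) or (distance between jar0 and bore2 below 0.006 m and angle between jar0's own z axis and vertical below 0.12 rad) or (distance between jar0 and bore3 below 0.006 m and angle between jar0's own z axis and vertical below 0.12 rad) or (distance between jar0 and bore4 below 0.006 m and angle between jar0's own z axis and vertical below 0.12 rad)) and ((distance between jar1 and bore0 below 0.006 m and angle between jar1's own z axis and vertical below 0.12 rad) or (distance between jar1 and bore1 below 0.006 m and angle between jar1's own z axis and vertical below 0.12 rad) or (distance between jar1 and bore2 below 0.006 m and angle between jar1's own z axis and vertical below 0.12 rad) or (distance between jar1 and bore3 below 0.006 m and angle between jar1's own z axis and vertical below 0.12 rad) or (distance between jar1 and bore4 below 0.006 m and angle between jar1's own z axis and vertical below 0.12 rad)) and ((distance between jar2 and bore0 below 0.006 m and angle between jar2's own z axis and vertical below 0.12 rad) or (distance between jar2 and bore1 below 0.006 m and angle between jar2's own z axis and vertical below 0.12 rad) or (distance between jar2 and bore2 below 0.006 m and angle between jar2's own z axis and vertical below 0.12 rad) or (distance between jar2 and bore3 below 0.006 m and angle between jar2's own z axis and vertical below 0.12 rad) or (distance between jar2 and bore4 below 0.006 m and angle between jar2's own z axis and vertical below 0.12 rad)) and ((distance between jar3 and bore0 below 0.006 m and angle between jar3's own z axis and vertical below 0.12 rad) or (distance between jar3 and bore1 below 0.006 m and angle between jar3's own z axis and vertical below 0.12 rad) or (distance between jar3 and bore2 below 0.006 m and angle between jar3's own z axis and vertical below 0.12 rad) or (distance between jar3 and bore3 below 0.006 m and angle between jar3's own z axis and vertical below 0.12 rad) or (distance between jar3 and bore4 below 0.006 m and angle between jar3's own z axis and vertical below 0.12 rad)) and ((distance between jar4 and bore0 below 0.006 m and angle between jar4's own z axis and vertical below 0.12 rad) or (distance between jar4 and bore1 below 0.006 m and angle between jar4's own z axis and vertical below 0.12 rad) or (distance between jar4 and bore2 below 0.006 m and angle between jar4's own z axis and vertical below 0.12 rad) or (distance between jar4 and bore3 below 0.006 m and angle between jar4's own z axis and vertical below 0.12 rad) or (distance between jar4 and bore4 below 0.006 m and angle between jar4's own z axis and vertical below 0.12 rad)) and value of joint keeper above 1 rad), for 0.2 s.
4. keeper shut over the jars with the bolt still out (value of joint keeper below 0.05 rad and value of joint bolt above 0.02 m), for 0.2 s.
5. bolt knob pushed home (value of joint bolt below 0.004 m), for 0.2 s.
At the end, for the whole second after the job is handed in: every jar present stands upright (within 7 degrees) with its underside within 6 mm of the floor centre of a bore, at rest; the keeper is shut (below 0.05 rad) and the bolt home (below 4 mm) (((distance between jar0 and bore0 below 0.006 m and angle between jar0's own z axis and vertical below 0.12 rad) or (distance between jar0 and bore1 below 0.006 m and angle between jar0's own z axis and vertical below 0.12 rad) or (distance between jar0 and bore2 below 0.006 m and angle between jar0's own z axis and vertical below 0.12 rad) or (distance between jar0 and bore3 below 0.006 m and angle between jar0's own z axis and vertical below 0.12 rad) or (distance between jar0 and bore4 below 0.006 m and angle between jar0's own z axis and vertical below 0.12 rad)) and ((distance between jar1 and bore0 below 0.006 m and angle between jar1's own z axis and vertical below 0.12 rad) or (distance between jar1 and bore1 below 0.006 m and angle between jar1's own z axis and vertical below 0.12 rad) or (distance between jar1 and bore2 below 0.006 m and angle between jar1's own z axis and vertical below 0.12 rad) or (distance between jar1 and bore3 below 0.006 m and angle between jar1's own z axis and vertical below 0.12 rad) or (distance between jar1 and bore4 below 0.006 m and angle between jar1's own z axis and vertical below 0.12 rad)) and ((distance between jar2 and bore0 below 0.006 m and angle between jar2's own z axis and vertical below 0.12 rad) or (distance between jar2 and bore1 below 0.006 m and angle between jar2's own z axis and vertical below 0.12 rad) or (distance between jar2 and bore2 below 0.006 m and angle between jar2's own z axis and vertical below 0.12 rad) or (distance between jar2 and bore3 below 0.006 m and angle between jar2's own z axis and vertical below 0.12 rad) or (distance between jar2 and bore4 below 0.006 m and angle between jar2's own z axis and vertical below 0.12 rad)) and ((distance between jar3 and bore0 below 0.006 m and angle between jar3's own z axis and vertical below 0.12 rad) or (distance between jar3 and bore1 below 0.006 m and angle between jar3's own z axis and vertical below 0.12 rad) or (distance between jar3 and bore2 below 0.006 m and angle between jar3's own z axis and vertical below 0.12 rad) or (distance between jar3 and bore3 below 0.006 m and angle between jar3's own z axis and vertical below 0.12 rad) or (distance between jar3 and bore4 below 0.006 m and angle between jar3's own z axis and vertical below 0.12 rad)) and ((distance between jar4 and bore0 below 0.006 m and angle between jar4's own z axis and vertical below 0.12 rad) or (distance between jar4 and bore1 below 0.006 m and angle between jar4's own z axis and vertical below 0.12 rad) or (distance between jar4 and bore2 below 0.006 m and angle between jar4's own z axis and vertical below 0.12 rad) or (distance between jar4 and bore3 below 0.006 m and angle between jar4's own z axis and vertical below 0.12 rad) or (distance between jar4 and bore4 below 0.006 m and angle between jar4's own z axis and vertical below 0.12 rad)) and linear speed of each of jar0, jar1, jar2, jar3, jar4 below 0.02 m/s and value of joint keeper below 0.05 rad and value of joint bolt below 0.004 m); the robot touches nothing.
It fails at once if a bystander is pushed more than 5 cm away or tipped over (distance of any of squat_tin, ink_knife, crayon_box, ink_can, water_bowl, brush from where it was at the start of the episode above 0.05 m or angle between any of squat_tin, ink_knife, crayon_box, ink_can, water_bowl, brush's own z axis and vertical above 0.7 rad).
Of jar0, jar1, jar2, jar3, jar4 only 3 to 5 are there at a start; the rules pass over those that are not, and their reading is None.
At some moment in a run one of jar0, jar1, jar2, jar3, jar4 may be knocked a few centimetres aside while the robot is not near it.
It also fails if it takes over 210 s, if anything falls off the work surface, if the arm or the gripper's body presses on something with over 40 N, if the wrist force passes 120 N, or if a joint passes its speed limit or range.

### The arm

A 6-joint arm with a two-finger parallel gripper is mounted at the origin on the work surface. World frame = base frame: x ahead of the robot, y to its left, z up, the work surface at z = 0. Lengths are in m, angles in rad, forces in N, time in s.
With the tool pointing down it reaches from about 0.325 to 0.925 m from the base axis. Payload 3.1 kg.
Tool frame: the origin (TCP) lies at the very end of the fingers, on their centre line; the grasp point (between the pads) lies 19 mm behind it; z points along the fingers, y is the line along which they close (so a half turn about z gives the same grasp; the last joint's range is limited). The gripper opens to 85 mm and grips with 20 to 120 N. Pads are 22 mm wide; open, the fingers measure 114 mm over their backs; the gripper's body (76 mm by 85 mm) begins 54 mm behind the grasp point. The pads swing forward as they close: fully open they stand 13 mm farther back than shut.
Start: joints at [-1.349, 0.217, 1.613, -0, 1.311, -0.112], TCP at [0.205, -0.591, 0.231] pointing down, gripper open.
Joint ranges: [-2.75, 2.75], [-0.78, 2.1], [0.31, 2.55], [-1.13, 4.27], [0.13, 2.63], [-2.58, 2.58]. Speed limits (rad/s): [2.79, 2.79, 3.14, 3.14, 3.14, 3.14].

### API

Orientations are given as a rotation vector (axis times angle).
In Python, from rig import status, eyes, job gives the robot as it stands.
- The arm moves only by the tool carry_out, never from a script. Its argument "targets" is a list of rows, each a list of 7 numbers: the shift along the world's x, y, z each as a share of 0.025 m, from -1 to 1, then the turn, a rotation vector about the world's x, y, z each as a share of 0.15 rad, from -1 to 1, then the opening, from -1 (shut) to 1 (fully open). In form: [[dx, dy, dz, rx, ry, rz, claw], ...]. A call has 1 to 12 rows; each row shifts and turns the commanded pose from where the row before left it; what a row does not reach is not made up. A row lasts 1/10 s, in which the tool goes at most 50 mm and 8.59 degrees, less where a joint would pass 70% of its speed; a pose out of reach is approached as far as the arm can. A call with a number of a shift or a turn outside -1 to 1 is refused whole. A call with a gripper value outside its range is refused whole. The fingers move at their own pace and stop on an object; "squeeze" is the grip in N (left out, the last holds). Time passes only in rows, so rows that do not move let the fingers close. It gives the time, the measured TCP pose, the force, the opening and the grip force at its end, in the units of the state.
- status.get_obs(): the state, without advancing time (a new reading comes with each control period).
- eyes.camera(name): name is "scene" or "top"; returns (picture, depth): 384x512x3 uint8, red, green, blue; 384x512 float32, m along the optical axis (not along the pixel's ray), 0 where there is no reading.
- eyes.calibration(name): a dict with "fx", "fy", "cx", "cy" (pixels), "k1" (the pictures are not rectified: a ray, as slopes to the right and down, at radius r is drawn at 1 + k1 r^2 times it, then the intrinsics apply), "xyz" and "orientation" of the camera in the world. Camera axes: x right, y down, z forward; pixel columns grow to the right and rows downward; lengths in m; the calibration is good to about 2 mm. A picture is of the moment at which its call begins. calibration takes no time and is no camera call.
- job.finish_job(): hands the job in; it is judged then, once.
The state is a dict: "clock": time; "joint_positions": joint angles; "joint_vel": joint speeds; "effort": joint torques, N m; "tool_pos": TCP position; "orientation": TCP orientation; "wrist_force": force on the tool from outside, world axes, zero at the start; "wrist_torque": the same for the moment, N m; "gripper_width": finger opening in m; "grip_force": force on a finger pad.
Only numpy, scipy, OpenCV 4.12 (cv2) and the standard library are available. Lean on these libraries where they do the work, as an engineer would, in place of code of your own. Each camera call takes 0.05 s, during which the arm holds its last target. There are 200 camera calls.

## Working session

There is one attempt and no reset: what is moved stays moved. The work goes in short steps, Python scripts to look and compute and a tool call to move; the robot and the scene stay as the last step left them, time stands still between calls to the robot, and variables do not carry over. Pictures are saved under pics/ and viewed, at most 14 in all, crops included, and the job is handed in when it is done.

Besides the shell and the picture viewer there is one more tool, called as a command line: name --pt "numbers of a row" for each row, then --argument value for the rest. carry_out: Moves the arm, as the interface text tells. Its arguments: {"type":"object","properties":{"targets":{"type":"array","items":{"type":"array","items":{"type":"number","minimum":-1,"maximum":1}}},"squeeze":{"type":"number"}},"required":["targets"]}

```bash
mkdir -p pics; cat > h.py <<'E'
import numpy as np, cv2
from scipy.spatial.transform import Rotation as R
from rig import status, eyes, job
def Rm(c):
    o=np.array(c['orientation'],float)
    return o if o.shape==(3,3) else R.from_rotvec(o).as_matrix()
def grab(name,tag):
    p,d=eyes.camera(name); np.savez(f'{tag}.npz',p=p,d=d)
    return p,d
def world(name,d):
    c=eyes.calibration(name); h,w=d.shape
    u,v=np.meshgrid(np.arange(w),np.arange(h))
    pts=np.stack([u,v],-1).reshape(-1,1,2).astype(float)
    K=np.array([[c['fx'],0,c['cx']],[0,c['fy'],c['cy']],[0,0,1.]])
    s=cv2.undistortPoints(pts,K,np.array([c['k1'],0,0,0.])).reshape(h,w,2)
    P=np.dstack([s[...,0]*d,s[...,1]*d,d])
    return P@Rm(c).T+np.array(c['xyz'])
def save(p,path,box=None,k=1):
    if box: x0,y0,x1,y1=box; p=p[y0:y1,x0:x1]
    p=cv2.resize(p,None,fx=k,fy=k,interpolation=cv2.INTER_CUBIC)
    cv2.imwrite(path,p[...,::-1])
E
python3 - <<'E'
from h import *
for n in('top','scene'):
    p,d=grab(n,n+'0'); save(p,f'pics/{n}0.png',None,1.5); print(eyes.calibration(n))
o=status.get_obs(); print(o)
E
```

```text
{'fx': 479.04444138734635, 'fy': 479.04444138734635, 'cx': 248.10850271956568, 'cy': 196.85624787320776, 'k1': 0.011350878213728132, 'xyz': array([0.44779327, 0.01284502, 1.71567118]), 'orientation': array([-2.18663336,  2.16967171, -0.09396355])}
{'fx': 388.20567827639843, 'fy': 388.20567827639843, 'cx': 252.00220384457157, 'cy': 196.268542301004, 'k1': 0.0396789950847504, 'xyz': array([ 1.06307288, -0.39956242,  0.97445606]), 'orientation': array([-2.29958033, -1.13611673,  0.34068328])}
{'clock': 0.1, 'joint_positions': array([-1.34923440e+00,  2.17707861e-01,  1.61477612e+00, -2.07022340e-05,
        1.31131161e+00, -1.12207900e-01]), 'joint_vel': array([-0.00045896, -0.00123631, -0.00363993,  0.00148957,  0.00119698,
        0.00064219]), 'effort': array([-1.30689761e-03, -3.98075902e+01, -3.04972923e+01, -2.10256276e-04,
        4.21993725e-03, -5.56213795e-07]), 'tool_pos': array([ 0.20460177, -0.58978071,  0.2300795 ]), 'orientation': array([-3.09577711e+00, -5.21497258e-01,  2.20327626e-04]), 'wrist_force': array([-0.5775735 , -0.37223213, -0.37974384]), 'wrist_torque': array([-0.02248382,  0.02644933, -0.03453553]), 'grip_force': 0.0, 'gripper_width': 0.08537012400313132}
```

View pics/top0.png

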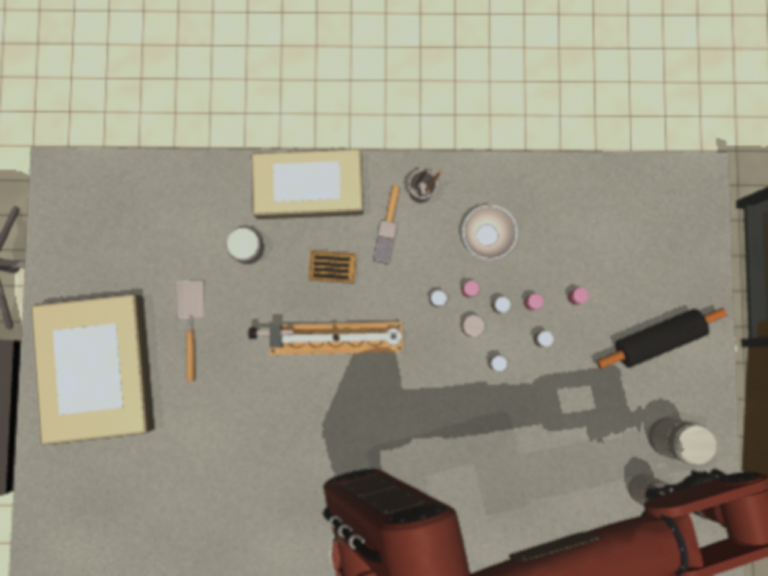

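View pics/scene0.png

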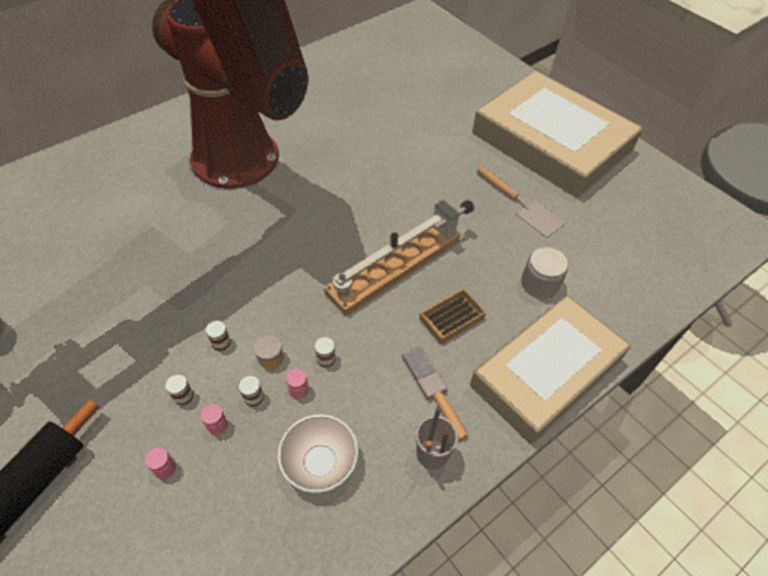

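The amber jars are the four white caps with dark bodies, in the top view at (439,297), (502,304), (545,338) and (499,363). The things that could be mistaken for them are the pink jars at (471,288), (535,301) and (580,296), the brass tin at (473,325), the steel can at (243,244) and the pale can at (695,444). The rack lies at about (335,337), with the latch and knob on the left (+y) and the hinge on the right.

```bash
python3 - <<'E'
from h import *
T=np.load('top0.npz');S=np.load('scene0.npz')
save(T['p'],'pics/c_top.png',(160,180,400,260),3.3)
save(S['p'],'pics/c_sc.png',(90,120,330,290),3.3)
for n,z in(('top',T),('scene',S)):
    W=world(n,z['d']); p=cv2.cvtColor(z['p'],cv2.COLOR_RGB2HSV)
    print(n,'table z',np.median(W[(abs(W[...,2])<.02)&(z['d']>0)][:,2]))
    x,y,Z=W[...,0],W[...,1],W[...,2]
    white=(p[...,1]<60)&(p[...,2]>120)&(Z>.042)&(Z<.065)&(y<0.1)&(y>-.6)&(x>.2)&(x<.8)
    k,l,st,c=cv2.connectedComponentsWithStats(white.astype(np.uint8))
    for i in range(1,k):
        if st[i,4]>15:
            m=W[l==i]; print('cap',st[i,4],c[i].round(1),m.mean(0).round(4),((m.max(0)+m.min(0))/2).round(4),np.ptp(m,0).round(3))
    reg=(y>-.1)&(y<.35)&(x>.3)&(x<.55)
    wood=reg&(p[...,0]<22)&(p[...,1]>90)&(Z>.012)&(Z<.036)
    k,l,st,c=cv2.connectedComponentsWithStats(cv2.morphologyEx(wood.astype(np.uint8),cv2.MORPH_CLOSE,np.ones((5,5))))
    for i in range(1,k):
        if st[i,4]>60:
            m=W[(l==i)&wood]; print('wood',st[i,4],cv2.minAreaRect((m[:,:2]*1000).astype(np.float32)),np.median(m[:,2]))
    bar=reg&(Z>.06)&(Z<.085)
    m=W[bar]; print('bar',cv2.minAreaRect((m[:,:2]*1000).astype(np.float32)),len(m))
    hi=W[reg&(Z>.085)&(Z<.12)]; print('high',hi[:,:3].round(3).tolist()[:40:2],len(hi))
E
```

```text
top table z 0.0003091616586587964
cap 167 [327.9 155.7] [ 0.7382 -0.2676  0.0486] [ 0.7399 -0.2626  0.0497] [0.12  0.125 0.015]
cap 83 [292.5 198.1] [ 0.5872 -0.1426  0.0524] [ 0.5875 -0.1427  0.051 ] [0.036 0.032 0.017]
cap 87 [334.7 202.4] [ 0.573  -0.2895  0.0519] [ 0.5729 -0.2904  0.0539] [0.032 0.036 0.02 ]
cap 119 [315.7 216.6] [ 0.5236 -0.2242  0.0467] [ 0.5239 -0.2236  0.0485] [0.046 0.046 0.012]
cap 89 [363.2 225. ] [ 0.4953 -0.3877  0.0516] [ 0.4954 -0.3879  0.0513] [0.035 0.036 0.018]
cap 85 [332.5 241.6] [ 0.4373 -0.2811  0.0519] [ 0.4375 -0.2815  0.0525] [0.031 0.032 0.018]
wood 426 ((517.0361328125, 84.11294555664062), (21.706449508666992, 278.55419921875), 0.8502367734909058) 0.025568827089865964
wood 554 ((471.5936279296875, 97.6479721069336), (27.408193588256836, 307.05987548828125), 1.624071478843689) 0.025245744742850906
bar ((496.99127197265625, 119.01488494873047), (44.08205795288086, 345.68975830078125), 1.0868700742721558) 498
high [[0.519, 0.241, 0.101], [0.52, 0.235, 0.096], [0.52, 0.229, 0.09], [0.52, 0.221, 0.097], [0.516, 0.239, 0.093], [0.516, 0.228, 0.09
[... 929 characters left out ...]
1427 ((502.5774841308594, 96.8148422241211), (314.5118408203125, 73.61891174316406), 88.14141082763672) 0.02467486266721941
bar ((499.3166198730469, 120.14852905273438), (52.357059478759766, 350.1588134765625), 0.22088874876499176) 708
high [[0.472, 0.243, 0.096], [0.477, 0.239, 0.097], [0.501, 0.29, 0.086], [0.472, 0.231, 0.094], [0.475, 0.236, 0.093], [0.482, 0.238, 0.098], [0.481, 0.248, 0.091], [0.504, 0.287, 0.086], [0.51, 0.29, 0.088], [0.472, 0.226, 0.093], [0.48, 0.232, 0.096], [0.481, 0.239, 0.092], [0.489, 0.24, 0.098], [0.508, 0.284, 0.086], [0.474, 0.221, 0.093], [0.479, 0.225, 0.095], [0.481, 0.231, 0.092], [0.486, 0.235, 0.094], [0.491, 0.238, 0.097], [0.494, 0.244, 0.095]] 179
```

View pics/c_top.png

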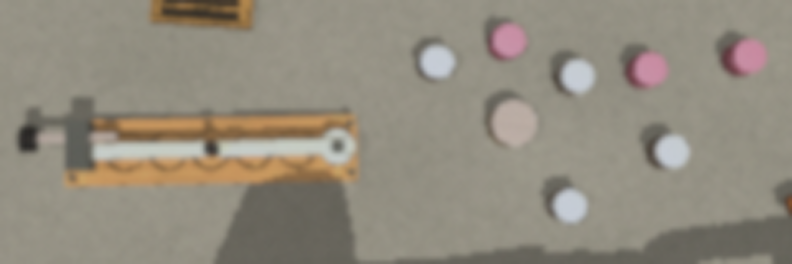

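View pics/c_sc.png

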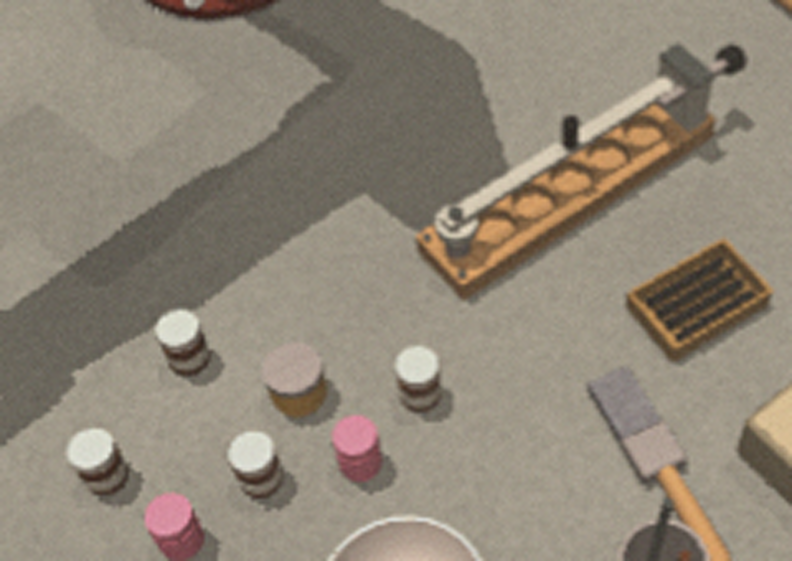

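The crop shows the four white caps over brown-banded amber glass, with three plain pink look-alikes and a brass tin that I leave alone. Next I fit the rack pose while the first travel move runs.

carry_out --pt "1 1 0 0 0 1 1" --pt "1 1 0 0 0 1 1" --pt "1 1 0 0 0 1 1" --pt "1 1 0 0 0 1 1" --pt "1 1 0 0 0 1 1" --pt "1 1 0 0 0 1 1" --pt "1 1 0 0 0 1 1" --pt "1 1 0 0 0 1 1" --pt "1 1 0 0 0 0.26 1" --pt "1 1 0 0 0 0 1" --pt "1 1 0 0 0 0 1" --pt "0.8 1 0 0 0 0 1"

```text
clock: 1.3
tool_pos: [0.5007, -0.2891, 0.2307]
orientation: [-2.218, -2.224, -0.0]
wrist_force: [0.2, -0.6, -0.7]
gripper_width: 0.0852
grip_force: 0.0
```

```bash
cat > rack.py <<'E'
from h import *
from scipy.optimize import least_squares
def rackfit(tags):
    # soft rectangle fit on wood-coloured points of the top face, per camera
    out=[]
    for n,f in tags:
        z=np.load(f); W=world(n,z['d']); p=cv2.cvtColor(z['p'],cv2.COLOR_RGB2HSV)
        x,y,Z=W[...,0],W[...,1],W[...,2]
        m=(y>-.08)&(y<.3)&(x>.44)&(x<.56)&(p[...,0]<22)&(p[...,1]>90)&(Z>.02)&(Z<.031)
        P=W[m][:,:2]
        b=np.arange(-.04,.23,.008); hi=[];lo=[]
        for y0 in b:
            q=P[(P[:,1]>=y0)&(P[:,1]<y0+.008)]
            if len(q)>3: hi.append((y0+.004,q[:,0].max())); lo.append((y0+.004,q[:,0].min()))
        hi,lo=np.array(hi),np.array(lo)
        def lf(a):
            r=least_squares(lambda s:s[0]+s[1]*(a[:,0]-.09)-a[:,1],[a[:,1].mean(),0],loss='soft_l1',f_scale=.001).x
            return r
        print(n,'hi',lf(hi).round(4),'lo',lf(lo).round(4),'y',np.percentile(P[:,1],[0.3,99.7]).round(4))
        reg=(y>-.1)&(y<.35)&(x>.3)&(x<.56)
        v=p[...,2]
        k=W[reg&(y>.26)&(Z>.05)]; print(' knob n',len(k),((k.max(0)+k.min(0))/2).round(4),np.ptp(k,0).round(3))
        k=W[reg&(y>.212)&(y<.255)&(Z>.088)]; print(' housing',((k.max(0)+k.min(0))/2).round(4),np.ptp(k,0).round(3))
        k=W[reg&(y<.2)&(y>.05)&(Z>.085)]; print(' peg',len(k),((k.max(0)+k.min(0))/2).round(4) if len(k) else'')
        k=W[reg&(y<0)&(Z>.06)&(y>-.07)]; print(' post',len(k),((k.max(0)+k.min(0))/2).round(4),np.ptp(k,0).round(3))
E
python3 - <<'E'
from rack import *
rackfit((('top','top0.npz'),('scene','scene0.npz')))
E
```

```text
top hi [ 0.526  -0.0287] lo [ 0.4594 -0.026 ] y [-0.0555  0.2498]
 knob n 57 [0.5015 0.2764 0.0779] [0.024 0.032 0.026]
 housing [0.4945 0.2312 0.0954] [0.051 0.022 0.014]
 peg 21 [0.4935 0.0774 0.0984]
 post 119 [ 0.4957 -0.0279  0.0738] [0.034 0.052 0.025]
scene hi [ 0.5312 -0.027 ] lo [ 0.4778 -0.0312] y [-0.059   0.2496]
 knob n 75 [0.5066 0.2778 0.0778] [0.027 0.035 0.027]
 housing [0.4987 0.2336 0.0937] [0.054 0.029 0.011]
 peg 42 [0.4962 0.0948 0.0968]
 post 174 [ 0.4988 -0.0276  0.0722] [0.037 0.055 0.023]
```

carry_out --pt "0 1 0 0 0 0.17 1" --pt "0 1 0 0 0 0 1" --pt "0 1 0 0 0 0 1" --pt "0 1 0 0 0 0 1" --pt "0 1 0 0 0 0 1" --pt "0 1 0 0 0 0 1" --pt "0 1 0 0 0 0 1" --pt "0 1 0 0 0 0 1" --pt "0 1 0 0 0 0 1" --pt "0 1 0 0 0 0 1" --pt "0 1 0 0 0 0 1" --pt "0 1 0 0 0 0 1"

```text
clock: 2.5
tool_pos: [0.4992, 0.0106, 0.2307]
orientation: [-2.19, -2.251, 0.001]
wrist_force: [1.1, -0.0, 0.1]
gripper_width: 0.0855
grip_force: 0.0
```

carry_out --pt "0.1 1 0 0 0 0 1" --pt "0 1 0 0 0 0 1" --pt "0 1 0 0 0 0 1" --pt "0 1 0 0 0 0 1" --pt "0 1 0 0 0 0 1" --pt "0 1 0 0 0 0 1" --pt "0 1 0 0 0 0 1" --pt "0 1 0 0 0 0 1" --pt "0 1 0 0 0 0 1" --pt "0 1 -1 0 0 0 1" --pt "0 0.9 -1 0 0 0 1" --pt "0 0 -1 0 0 0 1"

```text
clock: 3.7
tool_pos: [0.5019, 0.2845, 0.1553]
orientation: [-2.187, -2.254, -0.002]
wrist_force: [0.9, -0.6, -0.2]
gripper_width: 0.0852
grip_force: 0.0
```

```bash
python3 -c "
from h import *
o=status.get_obs();print(o['tool_pos'],o['orientation'],o['joint_positions'])
p,d=grab('scene','s1'); save(p,'pics/s1.png',(180,60,380,220),4)"
```

```text
[0.5019234  0.28447287 0.15532247] [-2.18730454e+00 -2.25415519e+00 -1.75797569e-03] [3.93439838e-01 1.91754993e-01 1.79342411e+00 1.13671340e-03
 1.15564321e+00 3.62881034e-01]
```

View pics/s1.png

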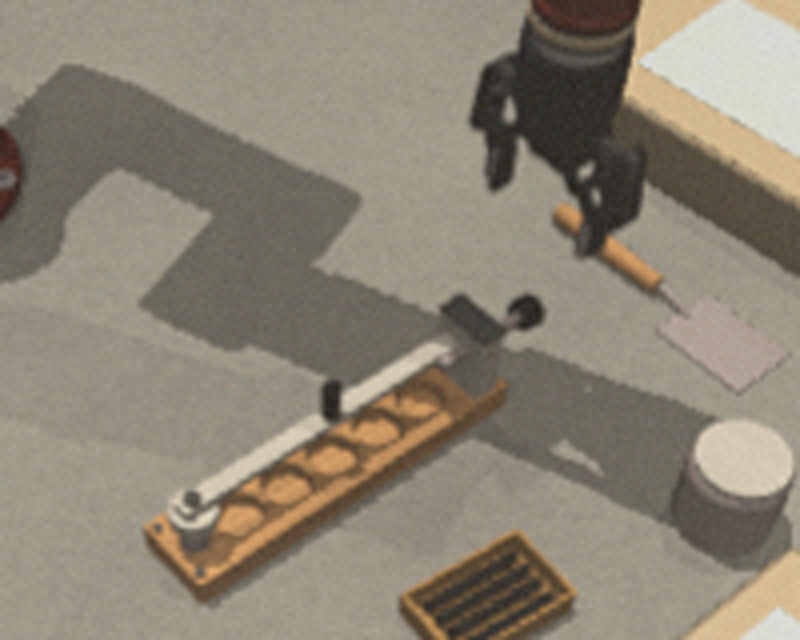

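The gripper hangs astride the knob (about (525,312) in the crop), and the fingers are clear of the housing. Going down to grip it.

carry_out --pt "0.05 0 -1 0 0 0 1" --pt "0 0 -1 0 0 0 1" --pt "0 0 -1 0 0 0 1" --pt "0 0 -1 0 0 0 1" --pt "0 0 0 0 0 0 0" --pt "0 0 0 0 0 0 -1" --pt "0 0 0 0 0 0 -1" --pt "0 0 0 0 0 0 -1" --pt "0 0 0 0 0 0 -1" --pt "0 0 0 0 0 0 -1" --squeeze 50

```text
clock: 4.75
tool_pos: [0.5034, 0.2825, 0.0586]
orientation: [-2.19, -2.251, 0.0]
wrist_force: [-4.0, -1.0, 6.4]
gripper_width: 0.026
grip_force: 48.8
```

carry_out --pt "-0.01 0.3 0 0 0 0 -1" --pt "-0.01 0.3 0 0 0 0 -1" --pt "-0.01 0.3 0 0 0 0 -1" --pt "-0.01 0.3 0 0 0 0 -1" --pt "0 0.1 0 0 0 0 -1" --pt "0 0.0 0 0 0 0 -1" --pt "0 0 0 0 0 0 -1"

```text
clock: 5.45
tool_pos: [0.5025, 0.3125, 0.0586]
orientation: [2.188, 2.251, -0.006]
wrist_force: [-4.5, -8.8, 8.1]
gripper_width: 0.0258
grip_force: 49.7
```

carry_out --pt "0 0 0 0 0 0 1" --pt "0 0 0 0 0 0 1" --pt "0 0 0 0 0 0 1" --pt "0 0 0 0 0 0 1" --pt "0 0 1 0 0 0 1" --pt "0 0 1 0 0 0 1" --pt "0 0 1 0 0 0 1" --pt "0 0 1 0 0 0 1"

```text
clock: 6.25
tool_pos: [0.5024, 0.3146, 0.1571]
orientation: [-2.19, -2.252, 0.0]
wrist_force: [0.9, 0.3, 0.4]
gripper_width: 0.0856
grip_force: 0.0
```

carry_out --pt "-0.04 -1 0 0 0 0 1" --pt "-0.04 -1 0 0 0 0 1" --pt "-0.04 -1 0 0 0 0 1" --pt "-0.04 -1 0 0 0 0 1" --pt "-0.04 -1 0 0 0 0 1" --pt "-0.04 -1 0 0 0 0 1" --pt "-0.04 -1 0 0 0 0 1" --pt "-0.04 -1 0 0 0 0 1" --pt "0 -0.8 0 0 0 0 1" --pt "0 0 0 0 0 0 1"

```text
clock: 7.25
tool_pos: [0.4946, 0.0928, 0.1563]
orientation: [2.193, 2.248, -0.0]
wrist_force: [-0.8, 0.2, 0.9]
gripper_width: 0.085
grip_force: 0.0
```

```bash
python3 -c "
from h import *
o=status.get_obs();print(o['tool_pos'],o['orientation'],o['joint_positions'])
p,d=grab('scene','s2'); save(p,'pics/s2.png',(180,60,380,220),4)
W=world('scene',d);x,y,Z=np.moveaxis(W,2,0)
k=W[(y>.26)&(y<.36)&(Z>.05)&(Z<.11)&(x>.4)&(x<.56)];print(k.max(0),k.min(0))"
```

```text
[0.49460481 0.09276555 0.1563196 ] [ 2.19336387e+00  2.24847404e+00 -4.40111665e-04] [ 4.61855858e-02  3.66881241e-02  1.96301837e+00 -6.09853609e-04
  1.14175148e+00  2.16263899e-02]
[0.51775248 0.32421443 0.08994196] [0.49302042 0.26271433 0.06246428]
```

View pics/s2.png

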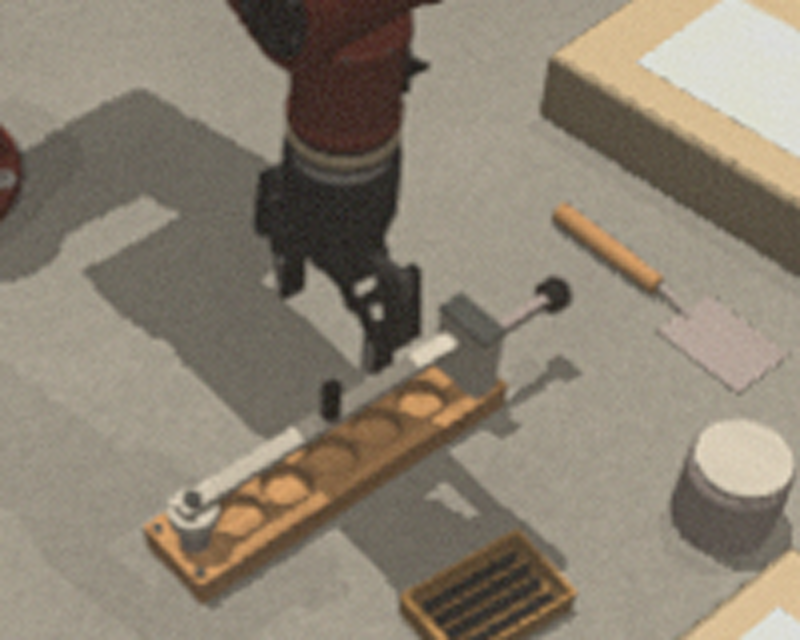

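The bolt is out: the stem is visible and the knob has moved 29 mm. Next I grip the peg at (330,398).

carry_out --pt "0 0 -1 0 0 0 1" --pt "0 0 -1 0 0 0 1" --pt "0 0 -0.95 0 0 0 1" --pt "0 0 0 0 0 0 0" --pt "0 0 0 0 0 0 -0.5" --pt "0 0 0 0 0 0 -1" --pt "0 0 0 0 0 0 -1" --pt "0 0 0 0 0 0 -1" --pt "0 0 0 0 0 0 -1" --pt "0 0 0 0 0 0 -1" --squeeze 30

```text
clock: 8.3
tool_pos: [0.4957, 0.0947, 0.084]
orientation: [2.19, 2.25, 0.003]
wrist_force: [-0.6, 0.9, 5.7]
gripper_width: 0.0148
grip_force: 29.4
```

```bash
python3 - <<'E'
import numpy as np
# arc rows: pose along the circle, closing axis turning with it
th=np.linspace(0,1.4,11); yaw=.028; h=np.array([.4981,-.0375])
P=np.c_[h[0]+.13*np.sin(th-yaw), h[1]+.13*np.cos(th-yaw)]
print(P[[0,-1]].round(4)); print(np.c_[np.diff(P,axis=0)/.025,-np.diff(th)/.15].round(2).tolist())
E
```

```text
[[ 0.4945  0.0924]
 [ 0.6255 -0.0118]]
[[0.73, -0.03, -0.93], [0.72, -0.13, -0.93], [0.69, -0.23, -0.93], [0.65, -0.32, -0.93], [0.6, -0.41, -0.93], [0.54, -0.49, -0.93], [0.46, -0.56, -0.93], [0.38, -0.62, -0.93], [0.29, -0.67, -0.93], [0.19, -0.7, -0.93]]
```

carry_out --pt "0.73 -0.03 0 0 0 -0.93 -1" --pt "0.72 -0.13 0 0 0 -0.93 -1" --pt "0.69 -0.23 0 0 0 -0.93 -1" --pt "0.65 -0.32 0 0 0 -0.93 -1" --pt "0.6 -0.41 0 0 0 -0.93 -1" --pt "0.54 -0.49 0 0 0 -0.93 -1" --pt "0.46 -0.56 0 0 0 -0.93 -1" --pt "0.38 -0.62 0 0 0 -0.93 -1" --pt "0.29 -0.67 0 0 0 -0.93 -1" --pt "0.17 -0.66 0 0 0 -0.9 -1" --pt "0 0 0 0 0 0 -1" --pt "0 0 0 0 0 0 -1"

```text
clock: 9.5
tool_pos: [0.6243, -0.0088, 0.0839]
orientation: [-3.124, -0.324, 0.005]
wrist_force: [-6.1, 0.1, 10.1]
gripper_width: 0.0147
grip_force: 30.4
```

carry_out --pt "0 0 0 0 0 0 0.2" --pt "0 0 0 0 0 0 0.2" --pt "0 0 0 0 0 0 0.2" --pt "0 0 0 0 0 0 0.2" --pt "0 0 1 0 0 0 0.2" --pt "0 0 1 0 0 0 0.2" --pt "0 0 1 0 0 0 0.2" --pt "0 0 1 0 0 0 0.5"

```text
clock: 10.3
tool_pos: [0.6251, -0.0084, 0.1831]
orientation: [-3.125, -0.326, 0.001]
wrist_force: [-0.5, 0.7, -0.6]
gripper_width: 0.0632
grip_force: 0.0
```

```bash
python3 - <<'E'
from h import *
a=[]
for n in('top','scene'):
    p,d=grab(n,n+'1'); c=p[150:300,150:400] if n=='top' else p[100:250,130:380]
    a.append(cv2.resize(c,None,fx=2,fy=2,interpolation=cv2.INTER_CUBIC))
save(np.vstack(a),'pics/both1.png')
E
```

```text
(no output)
```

View pics/both1.png

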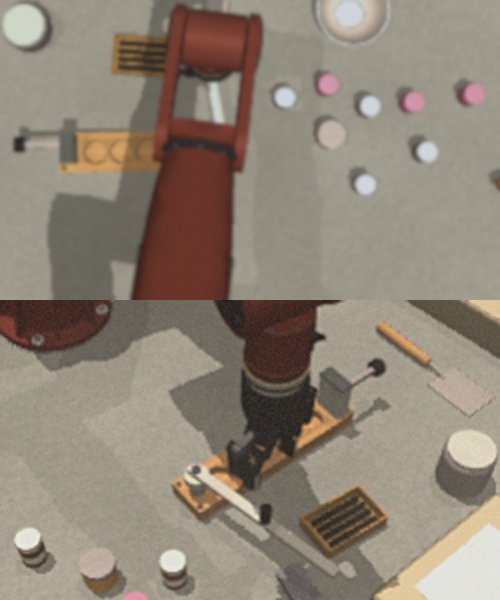

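The keeper is open, pointing towards +x past the crayon box, and the bolt is out. Next I go to the jar at top-view (499,363), world (0.438,-0.281), which also clears the view of the rack.

carry_out --pt "-0.68 -1 0 0 0 0.85 1" --pt "-0.68 -1 0 0 0 0.85 1" --pt "-0.68 -1 0 0 0 0.85 1" --pt "-0.68 -1 0 0 0 0.85 1" --pt "-0.68 -1 0 0 0 0.85 1" --pt "-0.68 -1 0 0 0 0.85 1" --pt "-0.68 -1 0 0 0 0.85 1" --pt "-0.68 -1 0 0 0 0.85 1" --pt "-0.68 -1 0 0 0 0.85 1" --pt "-0.68 -1 0 0 0 0.85 1" --pt "-0.68 -0.9 -0.5 0 0 0.76 1" --pt "0 0 -0.5 0 0 0 1"

```text
clock: 11.6
tool_pos: [0.4366, -0.2831, 0.1565]
orientation: [-2.195, -2.247, 0.002]
wrist_force: [0.2, 0.4, 0.1]
gripper_width: 0.0855
grip_force: 0.0
```

```bash
cat > meas.py <<'E'
from h import *
from scipy.optimize import least_squares
def caps(W,p):
    h=cv2.cvtColor(p,cv2.COLOR_RGB2HSV); x,y,Z=np.moveaxis(W,2,0)
    w=(h[...,1]<60)&(h[...,2]>120)&(Z>.042)&(Z<.075)&(y<.3)&(y>-.6)&(x>.2)&(x<.68)
    k,l,st,c=cv2.connectedComponentsWithStats(w.astype(np.uint8))
    return [(((W[l==i].max(0)+W[l==i].min(0))/2).round(4),W[l==i].mean(0).round(4),st[i,4]) for i in range(1,k) if st[i,4]>40]
def rack(W,p):
    "fit (x,y,yaw) so top-face points lie outside the 5 bores and inside the outline"
    x,y,Z=np.moveaxis(W,2,0); h=cv2.cvtColor(p,cv2.COLOR_RGB2HSV)
    reg=(y>-.07)&(y<.26)&(x>.44)&(x<.55)&(h[...,0]<25)&(h[...,1]>80)
    P=W[reg]; top=P[(P[:,2]>.021)&(P[:,2]<.032),:2]; fl=P[(P[:,2]>.004)&(P[:,2]<.0165),:2]
    def loc(s,q):
        c,n=np.cos(s[2]),np.sin(s[2]); d=q-s[:2]
        return np.c_[c*d[:,0]+n*d[:,1],-n*d[:,0]+c*d[:,1]]
    B=np.array([[0,b] for b in(-.092,-.046,0,.046,.092)])
    def res(s):
        a=loc(s,top); f=loc(s,fl)
        ra=np.linalg.norm(a[:,None]-B,axis=2).min(1); rf=np.linalg.norm(f[:,None]-B,axis=2).min(1)
        return np.r_[np.clip(.02-ra,0,.008),np.clip(rf-.02,0,.008),
          np.clip(abs(a[:,0])-.035,0,.01),np.clip(abs(a[:,1])-.156,0,.01)]
    best=min((least_squares(res,[x0,y0,.028],diff_step=1e-4,x_scale=[.001,.001,.01]) for x0 in(.491,.495,.499) for y0 in(.092,.0965,.1)),key=lambda r:r.cost)
    return best.x.round(4),round(best.cost*1e6,1),len(top),len(fl)
E
python3 - <<'E'
from meas import *
print(status.get_obs()['tool_pos'],status.get_obs()['orientation'])
for n in('top','scene'):
    p,d=grab(n,n+'2'); W=world(n,d); print(n,*rack(W,p))
    for c in caps(W,p): print('  ',*c)
E
```

```text
[ 0.43655336 -0.2831469   0.15649395] [-2.19527511e+00 -2.24730135e+00  1.87074182e-03]
top [0.4921 0.0964 0.0331] 387.7 813 437
   [ 0.5876 -0.1427  0.0514] [ 0.5871 -0.1424  0.0523] 83
   [ 0.5729 -0.2909  0.0531] [ 0.5729 -0.2902  0.052 ] 83
   [ 0.5238 -0.2215  0.0487] [ 0.5228 -0.2224  0.0468] 116
   [ 0.5006 -0.0365  0.065 ] [ 0.4963 -0.0357  0.0686] 71
   [ 0.4991 -0.3926  0.0522] [ 0.5007 -0.3933  0.0515] 42
   [ 0.4393 -0.2774  0.0513] [ 0.4415 -0.2756  0.0523] 50
scene [0.4951 0.0995 0.0231] 5323.6 1082 526
   [ 0.5006 -0.0445  0.0696] [ 0.5013 -0.046   0.0693] 44
   [ 0.4376 -0.2798  0.0506] [ 0.4393 -0.2808  0.0522] 124
   [ 0.5241 -0.2226  0.0461] [ 0.5235 -0.2228  0.0456] 200
   [ 0.5887 -0.1416  0.0506] [ 0.5892 -0.142   0.0523] 124
   [ 0.4967 -0.3867  0.0503] [ 0.4976 -0.3871  0.0526] 145
   [ 0.5741 -0.2897  0.0505] [ 0.5755 -0.2899  0.0523] 144
```

carry_out --pt "0.04 0.1 -1 0 0 0 1" --pt "0 0 -1 0 0 0 1" --pt "0 0 -1 0 0 0 1" --pt "0 0 -1 0 0 0 1" --pt "0 0 -1 0 0 0 1" --pt "0 0 -0.2 0 0 0 1" --pt "0 0 0 0 0 0 0.3" --pt "0 0 0 0 0 0 -1" --pt "0 0 0 0 0 0 -1" --pt "0 0 0 0 0 0 -1" --pt "0 0 0 0 0 0 -1" --pt "0 0 0 0 0 0 -1" --squeeze 30

```text
clock: 12.9
tool_pos: [0.4405, -0.2794, 0.0293]
orientation: [2.191, 2.248, 0.001]
wrist_force: [-1.8, 0.7, 7.4]
gripper_width: 0.0348
grip_force: 30.3
```

```bash
python3 - <<'E'
from meas import *
for i in range(3):
    o=status.get_obs(); print(o['tool_pos'].round(5),o['gripper_width'])
    p,d=grab('scene','s3')
W=world('scene',d)
for c in caps(W,p): print('  ',*c)
save(p,'pics/s3.png',(90,130,240,240),4)
E
```

```text
[ 0.4405  -0.27944  0.0293 ] 0.03484994331341107
[ 0.44049 -0.27947  0.02931] 0.035023362058083415
[ 0.44052 -0.27945  0.02932] 0.034562208914265195
   [ 0.5233 -0.2235  0.0459] [ 0.5237 -0.2233  0.0457] 204
   [ 0.5884 -0.1426  0.0501] [ 0.5891 -0.1421  0.052 ] 125
   [ 0.4958 -0.3868  0.0502] [ 0.4977 -0.3872  0.0525] 144
   [ 0.574  -0.2898  0.0509] [ 0.5756 -0.2899  0.0524] 145
```

View pics/s3.png

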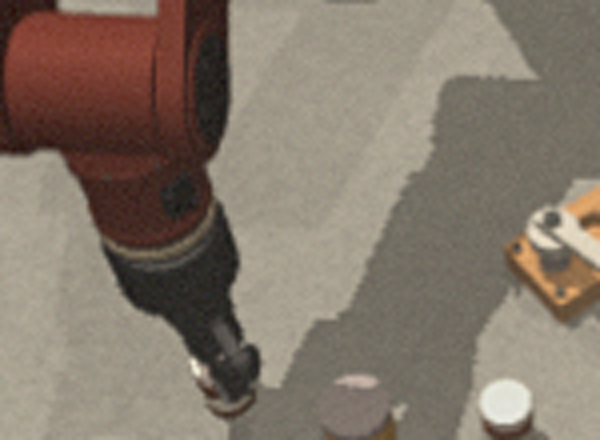

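The jar is gripped: its white cap shows beside the finger at (210,380). Carrying it to above bore 1.

carry_out --pt "0 0 1 0 0 0 -1" --pt "0 0 1 0 0 0 -1" --pt "0 0 1 0 0 0 -1" --pt "0 0 1 0 0 0 -1" --pt "0.17 1 0.4 0 0 0 -1" --pt "0.17 1 0 0 0 0 -1" --pt "0.17 1 0 0 0 0 -1" --pt "0.17 1 0 0 0 0 -1" --pt "0.17 1 0 0 0 0 -1" --pt "0.17 1 0 0 0 0 -1" --pt "0.17 1 0 0 0 0 -1" --pt "0.17 1 0 0 0 0 -1"

```text
clock: 14.25
tool_pos: [0.473, -0.0774, 0.1374]
orientation: [-2.193, -2.25, 0.0]
wrist_force: [0.2, -0.1, -1.5]
gripper_width: 0.035
grip_force: 30.3
```

carry_out --pt "0.17 1 0 0 0 0 -1" --pt "0.17 1 0 0 0 0 -1" --pt "0.17 1 0 0 0 0 -1" --pt "0.17 1 0 0 0 0 -1" --pt "0.17 1 0 0 0 0 -1" --pt "0.03 0.25 0 0 0 0 -1" --pt "0 0 -1 0 0 0 -1" --pt "0 0 -1 0 0 0 -1" --pt "0 0 -1 0 0 0 -1" --pt "0 0 0 0 0 0 -1" --pt "0 0 0 0 0 0 -1"

```text
clock: 15.35
tool_pos: [0.4947, 0.0523, 0.0623]
orientation: [-2.192, -2.249, 0.002]
wrist_force: [0.0, 0.5, -1.3]
gripper_width: 0.0349
grip_force: 30.4
```

```bash
python3 - <<'E'
from meas import *
o=status.get_obs(); print(o['tool_pos'].round(5),o['gripper_width'],o['wrist_force'].round(1))
p,d=grab('scene','s4'); W=world('scene',d)
save(p,'pics/s4.png',(205,130,325,220),6.5)
E
```

```text
[0.49471 0.05227 0.06233] 0.03492682084064208 [ 0.   0.5 -1.3]
```

View pics/s4.png

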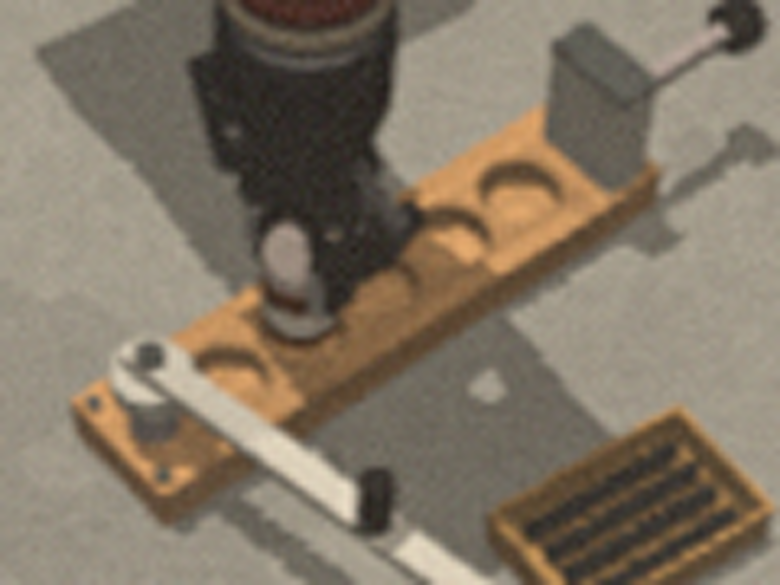

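The jar hangs over bore 1 (crop (300,320)). I descend gently and read the force.

carry_out --pt "0.03 0 -0.16 0 0 0 -1" --pt "0 0 -0.16 0 0 0 -1" --pt "0 0 -0.16 0 0 0 -1" --pt "0 0 0 0 0 0 -1" --pt "0 0 0 0 0 0 -1"

```text
clock: 15.9
tool_pos: [0.4958, 0.0528, 0.0504]
orientation: [-2.192, -2.25, 0.0]
wrist_force: [0.2, -0.6, -1.1]
gripper_width: 0.0351
grip_force: 30.3
```

carry_out --pt "0 0 -0.16 0 0 0 -1" --pt "0 0 -0.16 0 0 0 -1" --pt "0 0 -0.14 0 0 0 -1" --pt "0 0 0 0 0 0 -1" --pt "0 0 0 0 0 0 -1"

```text
clock: 16.4
tool_pos: [0.4961, 0.0528, 0.0393]
orientation: [-2.192, -2.25, 0.0]
wrist_force: [-2.0, 0.0, 4.2]
gripper_width: 0.035
grip_force: 30.7
```

carry_out --pt "0 0 0 0 0 0 0.3" --pt "0 0 0 0 0 0 1" --pt "0 0 0 0 0 0 1" --pt "0 0 1 0 0 0 1" --pt "0 0 1 0 0 0 1" --pt "0 0 1 0 0 0 1" --pt "0 0 1 0 0 0 1" --pt "0.48 -1 0 0 0 0 1" --pt "0.48 -1 0 0 0 0 1" --pt "0.48 -1 0 0 0 0 1" --pt "0.48 -1 0 0 0 0 1" --pt "0.48 -1 0 0 0 0 1"

```text
clock: 17.6
tool_pos: [0.5564, -0.0733, 0.1389]
orientation: [2.192, 2.25, 0.0]
wrist_force: [0.0, 0.4, -0.1]
gripper_width: 0.0856
grip_force: 0.0
```

carry_out --pt "0.48 -1 0 0 0 0 1" --pt "0.48 -1 0 0 0 0 1" --pt "0.36 -0.78 0 0 0 0 1" --pt "0 0 0 0 0 0 1" --pt "0 0 0 0 0 0 1"

```text
clock: 18.1
tool_pos: [0.5886, -0.1417, 0.1385]
orientation: [-2.193, -2.248, 0.0]
wrist_force: [-0.5, 0.6, -0.1]
gripper_width: 0.0854
grip_force: 0.0
```

```bash
python3 - <<'E'
from meas import *
o=status.get_obs(); print(o['tool_pos'].round(5),o['gripper_width'],o['wrist_force'].round(1))
for n in('top','scene'):
    p,d=grab(n,n+'5'); W=world(n,d); print(n)
    for c in caps(W,p): print('  ',*c)
save(p,'pics/s5.png',(130,120,330,270),4)
E
```

```text
[ 0.58864 -0.14166  0.13854] 0.08535276628541273 [-0.5  0.6 -0.1]
top
   [ 0.5729 -0.2903  0.0536] [ 0.5732 -0.29    0.0521] 84
   [ 0.5614 -0.1341  0.0548] [ 0.5621 -0.1334  0.0518] 47
   [ 0.4989 -0.0366  0.0676] [ 0.4966 -0.0358  0.0688] 66
   [0.4934 0.0514 0.0608] [0.4941 0.0511 0.0625] 77
   [ 0.4955 -0.3879  0.0543] [ 0.4951 -0.3884  0.0519] 85
scene
   [0.4975 0.0519 0.0601] [0.4978 0.0517 0.0625] 89
   [ 0.5644 -0.1406  0.0519] [ 0.5652 -0.1405  0.0522] 122
   [ 0.524  -0.2238  0.0466] [ 0.5242 -0.2235  0.0456] 216
   [ 0.4961 -0.3867  0.0498] [ 0.4975 -0.3869  0.0524] 144
   [ 0.5748 -0.2895  0.0517] [ 0.5756 -0.2897  0.0525] 143
```

View pics/s5.png

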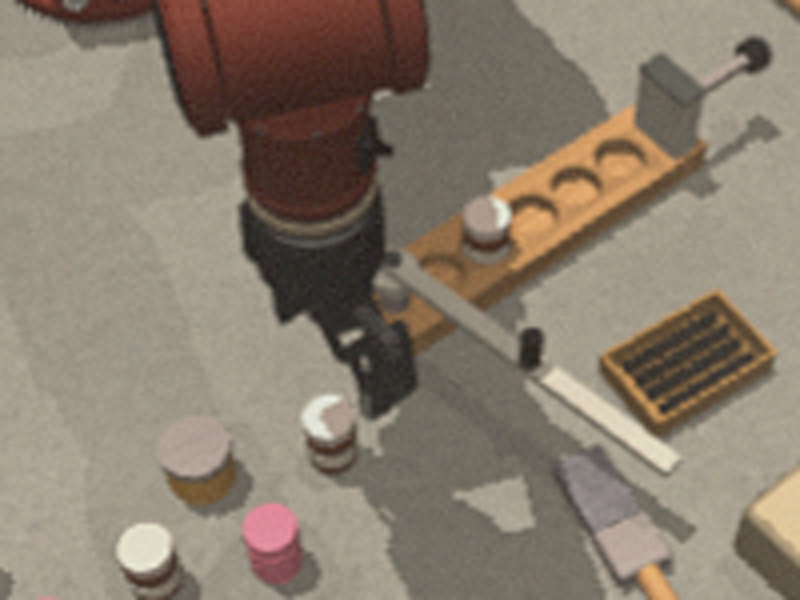

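A disturbance knocked this jar: it now stands at (328,432) in the crop, about 24 mm nearer the robot. The first jar stands fully down in bore 1 (cap at 62 mm). I shift accordingly and grip.

carry_out --pt "-1 0.03 -0.5 0 0 0 1" --pt "0 0 -1 0 0 0 1" --pt "0 0 -1 0 0 0 1" --pt "0 0 -1 0 0 0 1" --pt "0 0 -0.95 0 0 0 1" --pt "0 0 0 0 0 0 1" --pt "0 0 0 0 0 0 0.2" --pt "0 0 0 0 0 0 -0.3" --pt "0 0 0 0 0 0 -1" --pt "0 0 0 0 0 0 -1" --pt "0 0 0 0 0 0 -1" --pt "0 0 0 0 0 0 -1"

```text
clock: 19.4
tool_pos: [0.5654, -0.1414, 0.0297]
orientation: [2.191, 2.248, 0.002]
wrist_force: [-0.8, 0.5, 6.6]
gripper_width: 0.0351
grip_force: 29.9
```

carry_out --pt "0 0 1 0 0 0 -1" --pt "0 0 1 0 0 0 -1" --pt "0 0 1 0 0 0 -1" --pt "0 0 1 0 0 0 -1" --pt "-0.3 1 0.4 0 0 0 -1" --pt "-0.3 1 0 0 0 0 -1" --pt "-0.3 1 0 0 0 0 -1" --pt "-0.3 1 0 0 0 0 -1" --pt "-0.3 1 0 0 0 0 -1" --pt "-0.3 1 0 0 0 0 -1" --pt "-0.3 1 0 0 0 0 -1" --pt "-0.3 1 0 0 0 0 -1"

```text
clock: 20.6
tool_pos: [0.5033, 0.0599, 0.1377]
orientation: [-2.193, -2.25, 0.0]
wrist_force: [-0.3, -0.3, -0.4]
gripper_width: 0.035
grip_force: 30.4
```

carry_out --pt "-0.3 1 0 0 0 0 -1" --pt "-0.1 0.52 0 0 0 0 -1" --pt "0 0 -1 0 0 0 -1" --pt "0 0 -1 0 0 0 -1" --pt "0 0 -0.9 0 0 0 -1" --pt "0 0 0 0 0 0 -1" --pt "0 0 -0.2 0 0 0 -1" --pt "0 0 -0.2 0 0 0 -1" --pt "0 0 -0.2 0 0 0 -1" --pt "0 0 0 0 0 0 -1" --pt "0 0 0 0 0 0 -1"

```text
clock: 21.7
tool_pos: [0.4943, 0.097, 0.0506]
orientation: [2.192, 2.25, 0.001]
wrist_force: [0.7, 0.1, -0.5]
gripper_width: 0.0352
grip_force: 30.4
```

carry_out --pt "0 0 -0.16 0 0 0 -1" --pt "0 0 -0.16 0 0 0 -1" --pt "0 0 -0.12 0 0 0 -1" --pt "0 0 0 0 0 0 -1" --pt "0 0 0 0 0 0 -1"

```text
clock: 22.2
tool_pos: [0.494, 0.097, 0.0397]
orientation: [-2.192, -2.25, 0.001]
wrist_force: [-1.9, 0.5, 4.3]
gripper_width: 0.0349
grip_force: 30.7
```

carry_out --pt "0 0 0 0 0 0 0.3" --pt "0 0 0 0 0 0 1" --pt "0 0 0 0 0 0 1" --pt "0 0 1 0 0 0 1" --pt "0 0 1 0 0 0 1" --pt "0 0 1 0 0 0 1" --pt "0 0 1 0 0 0 1" --pt "0.2 -1 0 0 0 0 1" --pt "0.2 -1 0 0 0 0 1" --pt "0.2 -1 0 0 0 0 1" --pt "0.2 -1 0 0 0 0 1" --pt "0.2 -1 0 0 0 0 1"

```text
clock: 23.4
tool_pos: [0.5191, -0.029, 0.1391]
orientation: [2.192, 2.25, 0.0]
wrist_force: [0.2, 0.1, 0.7]
gripper_width: 0.0856
grip_force: 0.0
```

carry_out --pt "0.2 -1 0 0 0 0 1" --pt "0.2 -1 0 0 0 0 1" --pt "0.2 -1 0 0 0 0 1" --pt "0.2 -1 0 0 0 0 1" --pt "0.2 -1 0 0 0 0 1" --pt "0.2 -1 0 0 0 0 1" --pt "0.2 -1 0 0 0 0 1" --pt "0.2 -1 0 0 0 0 1" --pt "0.2 -1 0 0 0 0 1" --pt "0.2 -1 0 0 0 0 1" --pt "0.2 -0.46 0 0 0 0 1" --pt "0 0 0 0 0 0 1"

```text
clock: 24.6
tool_pos: [0.5744, -0.2908, 0.1392]
orientation: [2.194, 2.248, 0.0]
wrist_force: [0.3, 1.0, -0.5]
gripper_width: 0.0854
grip_force: 0.0
```

```bash
python3 - <<'E'
from meas import *
o=status.get_obs(); print(o['tool_pos'].round(5),o['gripper_width'],o['wrist_force'].round(1))
for n in('top','scene'):
    p,d=grab(n,n+'6'); W=world(n,d); print(n)
    for c in caps(W,p): print('  ',*c)
E
```

```text
[ 0.57444 -0.29084  0.13915] 0.08541548790140767 [ 0.3  1.  -0.5]
top
   [ 0.5239 -0.2235  0.0475] [ 0.5239 -0.2218  0.0464] 117
   [0.4952 0.0513 0.063 ] [0.4943 0.0503 0.0622] 81
   [ 0.4955 -0.0365  0.0662] [ 0.4941 -0.0359  0.0683] 61
   [0.4931 0.0978 0.0604] [0.4928 0.0973 0.0619] 83
scene
   [0.4954 0.0992 0.0597] [0.4957 0.0987 0.0617] 93
   [0.4964 0.0518 0.0606] [0.4979 0.0514 0.0621] 98
   [ 0.5249 -0.2215  0.0461] [ 0.5246 -0.2224  0.0457] 196
   [ 0.4963 -0.3867  0.0512] [ 0.4977 -0.3872  0.0525] 146
   [ 0.5743 -0.2896  0.051 ] [ 0.5774 -0.2913  0.0526] 128
```

carry_out --pt "0 0.03 -0.5 0 0 0 1" --pt "0 0 -1 0 0 0 1" --pt "0 0 -1 0 0 0 1" --pt "0 0 -1 0 0 0 1" --pt "0 0 -0.96 0 0 0 1" --pt "0 0 0 0 0 0 1" --pt "0 0 0 0 0 0 0.2" --pt "0 0 0 0 0 0 -0.3" --pt "0 0 0 0 0 0 -1" --pt "0 0 0 0 0 0 -1" --pt "0 0 0 0 0 0 -1" --pt "0 0 0 0 0 0 -1"

```text
clock: 25.9
tool_pos: [0.5753, -0.2895, 0.0298]
orientation: [2.191, 2.248, 0.001]
wrist_force: [0.1, 0.9, 6.5]
gripper_width: 0.0347
grip_force: 30.1
```

carry_out --pt "0 0 1 0 0 0 -1" --pt "0 0 1 0 0 0 -1" --pt "0 0 1 0 0 0 -1" --pt "0 0 1 0 0 0 -1" --pt "-0.2 1 0.4 0 0 0 -1" --pt "-0.2 1 0 0 0 0 -1" --pt "-0.2 1 0 0 0 0 -1" --pt "-0.2 1 0 0 0 0 -1" --pt "-0.2 1 0 0 0 0 -1" --pt "-0.2 1 0 0 0 0 -1" --pt "-0.2 1 0 0 0 0 -1" --pt "-0.2 1 0 0 0 0 -1"

```text
clock: 27.1
tool_pos: [0.5333, -0.0877, 0.1374]
orientation: [-2.192, -2.25, 0.0]
wrist_force: [0.1, 0.4, -0.1]
gripper_width: 0.0348
grip_force: 30.3
```

carry_out --pt "-0.2 1 0 0 0 0 -1" --pt "-0.2 1 0 0 0 0 -1" --pt "-0.2 1 0 0 0 0 -1" --pt "-0.2 1 0 0 0 0 -1" --pt "-0.2 1 0 0 0 0 -1" --pt "-0.2 1 0 0 0 0 -1" --pt "-0.2 1 0 0 0 0 -1" --pt "-0.2 1 0 0 0 0 -1" --pt "-0.05 1 0 0 0 0 -1" --pt "0 0.28 0 0 0 0 -1" --pt "0 0 0 0 0 0 -1" --pt "0 0 0 0 0 0 -1"

```text
clock: 28.3
tool_pos: [0.4927, 0.1426, 0.1376]
orientation: [2.192, 2.25, -0.001]
wrist_force: [-0.3, 0.0, -1.1]
gripper_width: 0.0346
grip_force: 30.3
```

Down to 5 mm inside the bore, then a check before going on.

carry_out --pt "0 0 -1 0 0 0 -1" --pt "0 0 -1 0 0 0 -1" --pt "0 0 -0.9 0 0 0 -1" --pt "0 0 0 0 0 0 -1" --pt "0 0 -0.2 0 0 0 -1" --pt "0 0 -0.2 0 0 0 -1" --pt "0 0 -0.2 0 0 0 -1" --pt "0 0 0 0 0 0 -1" --pt "0 0 0 0 0 0 -1"

```text
clock: 29.2
tool_pos: [0.4931, 0.1433, 0.0507]
orientation: [2.192, 2.25, 0.001]
wrist_force: [-0.7, -0.2, -0.6]
gripper_width: 0.0351
grip_force: 30.3
```

carry_out --pt "0 0 -0.16 0 0 0 -1" --pt "0 0 -0.16 0 0 0 -1" --pt "0 0 -0.12 0 0 0 -1" --pt "0 0 0 0 0 0 -1" --pt "0 0 0 0 0 0 -1"

```text
clock: 29.7
tool_pos: [0.4928, 0.1434, 0.0398]
orientation: [-2.192, -2.25, 0.001]
wrist_force: [-3.1, -0.6, 5.2]
gripper_width: 0.035
grip_force: 30.8
```

carry_out --pt "0 0 0 0 0 0 0.3" --pt "0 0 0 0 0 0 1" --pt "0 0 0 0 0 0 1" --pt "0 0 1 0 0 0 1" --pt "0 0 1 0 0 0 1" --pt "0 0 1 0 0 0 1" --pt "0 0 1 0 0 0 1" --pt "0 -1 0 0 0 0 1" --pt "0 -1 0 0 0 0 1" --pt "0 -1 0 0 0 0 1" --pt "0 -1 0 0 0 0 1" --pt "0 -1 0 0 0 0 1"

```text
clock: 30.9
tool_pos: [0.4927, 0.0173, 0.1392]
orientation: [2.192, 2.25, 0.0]
wrist_force: [1.0, -0.1, 0.3]
gripper_width: 0.0854
grip_force: 0.0
```

carry_out --pt "0.02 -1 0 0 0 0 1" --pt "0.02 -1 0 0 0 0 1" --pt "0.02 -1 0 0 0 0 1" --pt "0.02 -1 0 0 0 0 1" --pt "0.02 -1 0 0 0 0 1" --pt "0.02 -1 0 0 0 0 1" --pt "0 -1 0 0 0 0 1" --pt "0 -1 0 0 0 0 1" --pt "0 -1 0 0 0 0 1" --pt "0 -1 0 0 0 0 1" --pt "0 -1 0 0 0 0 1" --pt "0 -1 0 0 0 0 1"

```text
clock: 32.1
tool_pos: [0.4956, -0.2827, 0.1389]
orientation: [-2.192, -2.25, -0.0]
wrist_force: [1.0, 0.1, 0.4]
gripper_width: 0.0854
grip_force: 0.0
```

carry_out --pt "0 -1 0 0 0 0 1" --pt "0 -1 0 0 0 0 1" --pt "0 -1 0 0 0 0 1" --pt "0 -1 0 0 0 0 1" --pt "0 -0.2 0 0 0 0 1" --pt "0 0 0 0 0 0 1" --pt "0 0 0 0 0 0 1"

```text
clock: 32.8
tool_pos: [0.4956, -0.3857, 0.1388]
orientation: [-2.191, -2.249, -0.001]
wrist_force: [0.7, 0.4, -0.2]
gripper_width: 0.0858
grip_force: 0.0
```

```bash
python3 - <<'E'
from meas import *
o=status.get_obs(); print(o['tool_pos'].round(5),o['gripper_width'],o['wrist_force'].round(1))
for n in('top','scene'):
    p,d=grab(n,n+'7'); W=world(n,d); print(n)
    for c in caps(W,p): print('  ',*c)
    if n=='top': print(rack(W,p))
E
```

```text
[ 0.49557 -0.3857   0.13881] 0.08578641602458592 [ 0.7  0.4 -0.2]
top
   [ 0.5239 -0.2235  0.0489] [ 0.5237 -0.2229  0.0466] 114
   [ 0.5006 -0.0367  0.0656] [ 0.4972 -0.0365  0.0685] 69
   [0.4951 0.0513 0.0632] [0.4944 0.0505 0.0626] 82
   [0.4911 0.1411 0.0569] [0.4912 0.1409 0.0622] 85
   [0.4931 0.0979 0.0558] [0.4928 0.0974 0.0609] 85
   [ 0.4989 -0.3864  0.0519] [ 0.4993 -0.3845  0.0518] 50
(array([0.4932, 0.0979, 0.0258]), np.float64(587.9), 771, 199)
scene
   [0.4943 0.1452 0.0596] [0.4943 0.1426 0.0621] 85
   [0.4945 0.1056 0.0551] [0.4953 0.0997 0.0615] 91
   [0.4967 0.0522 0.0589] [0.4977 0.0516 0.0621] 96
   [ 0.4989 -0.0465  0.0694] [ 0.5001 -0.0462  0.0687] 44
   [ 0.5239 -0.2227  0.0468] [ 0.524  -0.2229  0.0459] 202
   [ 0.498  -0.3867  0.0514] [ 0.4982 -0.3872  0.0526] 137
```

carry_out --pt "0 -0.04 -0.5 0 0 0 1" --pt "0 0 -1 0 0 0 1" --pt "0 0 -1 0 0 0 1" --pt "0 0 -1 0 0 0 1" --pt "0 0 -0.96 0 0 0 1" --pt "0 0 0 0 0 0 1" --pt "0 0 0 0 0 0 0.2" --pt "0 0 0 0 0 0 -0.3" --pt "0 0 0 0 0 0 -1" --pt "0 0 0 0 0 0 -1" --pt "0 0 0 0 0 0 -1" --pt "0 0 0 0 0 0 -1"

```text
clock: 34.1
tool_pos: [0.4969, -0.3888, 0.0297]
orientation: [2.19, 2.248, 0.0]
wrist_force: [-0.9, 0.7, 6.1]
gripper_width: 0.0348
grip_force: 30.1
```

carry_out --pt "0 0 1 0 0 0 -1" --pt "0 0 1 0 0 0 -1" --pt "0 0 1 0 0 0 -1" --pt "0 0 1 0 0 0 -1" --pt "0 1 0.4 0 0 0 -1" --pt "0 1 0 0 0 0 -1" --pt "0 1 0 0 0 0 -1" --pt "0 1 0 0 0 0 -1" --pt "0 1 0 0 0 0 -1" --pt "0 1 0 0 0 0 -1" --pt "0 1 0 0 0 0 -1" --pt "0 1 0 0 0 0 -1"

```text
clock: 35.3
tool_pos: [0.4953, -0.1866, 0.1374]
orientation: [-2.192, -2.25, 0.0]
wrist_force: [0.1, 0.0, -0.9]
gripper_width: 0.0349
grip_force: 30.3
```

carry_out --pt "0 1 0 0 0 0 -1" --pt "0 1 0 0 0 0 -1" --pt "0 1 0 0 0 0 -1" --pt "0 1 0 0 0 0 -1" --pt "0 1 0 0 0 0 -1" --pt "0 1 0 0 0 0 -1" --pt "0 1 0 0 0 0 -1" --pt "0 1 0 0 0 0 -1" --pt "0 1 0 0 0 0 -1" --pt "0 1 0 0 0 0 -1" --pt "0 1 0 0 0 0 -1" --pt "0 1 0 0 0 0 -1"

```text
clock: 36.5
tool_pos: [0.4953, 0.1132, 0.1375]
orientation: [-2.192, -2.25, 0.0]
wrist_force: [0.5, 1.1, -1.1]
gripper_width: 0.0349
grip_force: 30.3
```

carry_out --pt "-0.06 1 0 0 0 0 -1" --pt "-0.06 1 0 0 0 0 -1" --pt "-0.06 1 0 0 0 0 -1" --pt "0 0.04 -1 0 0 0 -1" --pt "0 0 -1 0 0 0 -1" --pt "0 0 -0.9 0 0 0 -1" --pt "0 0 0 0 0 0 -1" --pt "0 0 -0.2 0 0 0 -1" --pt "0 0 -0.2 0 0 0 -1" --pt "0 0 -0.2 0 0 0 -1" --pt "0 0 0 0 0 0 -1" --pt "0 0 0 0 0 0 -1"

```text
clock: 37.7
tool_pos: [0.4916, 0.1883, 0.0506]
orientation: [2.192, 2.25, 0.001]
wrist_force: [-0.6, -0.9, -1.2]
gripper_width: 0.0353
grip_force: 30.3
```

carry_out --pt "0 0 -0.16 0 0 0 -1" --pt "0 0 -0.16 0 0 0 -1" --pt "0 0 -0.12 0 0 0 -1" --pt "0 0 0 0 0 0 -1" --pt "0 0 0 0 0 0 -1" --pt "0 0 0 0 0 0 0.3" --pt "0 0 0 0 0 0 1" --pt "0 0 0 0 0 0 1" --pt "0 0 1 0 0 0 1" --pt "0 0 1 0 0 0 1" --pt "0 0 1 0 0 0 1" --pt "0 0 1 0 0 0 1"

```text
clock: 38.9
tool_pos: [0.4911, 0.1882, 0.1399]
orientation: [-2.192, -2.25, 0.0]
wrist_force: [0.4, -0.3, 0.4]
gripper_width: 0.0855
grip_force: 0.0
```

carry_out --pt "0.67 -0.98 0.4 0 0 -1 1" --pt "0.67 -0.98 0 0 0 -1 1" --pt "0.67 -0.98 0 0 0 -1 1" --pt "0.67 -0.98 0 0 0 -1 1" --pt "0.67 -0.98 0 0 0 -1 1" --pt "0.67 -0.98 0 0 0 -1 1" --pt "0.67 -0.98 0 0 0 -1 1" --pt "0.67 -0.98 0 0 0 -1 1" --pt "0 0 0 0 0 -1 1" --pt "0 0 0 0 0 -0.27 1" --pt "0 0 0 0 0 0 1" --pt "0 0 0 0 0 0 1"

```text
clock: 40.1
tool_pos: [0.6251, -0.0077, 0.1489]
orientation: [-3.125, -0.325, 0.001]
wrist_force: [-0.2, 0.2, -0.2]
gripper_width: 0.0855
grip_force: 0.0
```

```bash
python3 - <<'E'
from meas import *
o=status.get_obs(); print(o['tool_pos'].round(5),o['orientation'],o['wrist_force'].round(1))
p,d=grab('scene','s8'); W=world('scene',d)
for c in caps(W,p): print('  ',*c)
save(p,'pics/s8.png',(190,110,350,230),5)
E
```

```text
[ 0.6251  -0.0077   0.14894] [-3.12460988e+00 -3.25112752e-01  6.91925116e-04] [-0.2  0.2 -0.2]
   [0.494  0.0502 0.0622] [0.4924 0.0476 0.0621] 49
   [ 0.5249 -0.2234  0.0467] [ 0.5246 -0.2234  0.0456] 218
```

View pics/s8.png

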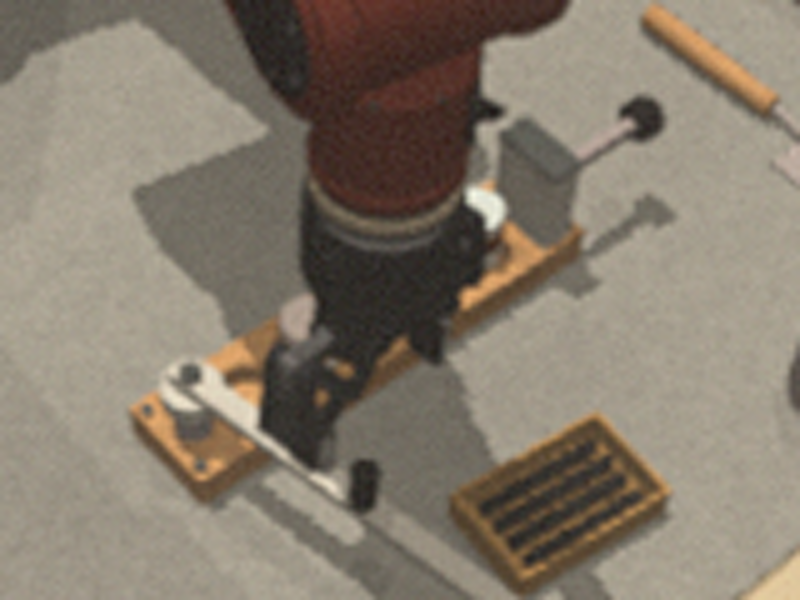

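The bolt is still out and the keeper still open. I check from depth that the last jar is down before closing.

```bash
python3 - <<'E'
from meas import *
for n in('top','scene'):
    p,d=grab(n,n+'9'); W=world(n,d); x,y,Z=np.moveaxis(W,2,0)
    for q in ((.4950,.0515),(.494,.0975),(.4925,.1430),(.4912,.189)):
        m=(np.hypot(x-q[0],y-q[1])<.024)&(Z>.05)&(Z<.085)&(p.min(2)>110)
        if m.sum()>5: print(n,q,m.sum(),W[m].mean(0).round(4),np.percentile(Z[m],[10,50,90]).round(4))
E
```

```text
top (0.494, 0.0975) 70 [0.4921 0.0996 0.0634] [0.0582 0.0635 0.0683]
top (0.4925, 0.143) 81 [0.4913 0.1417 0.0616] [0.0574 0.0615 0.0665]
top (0.4912, 0.189) 85 [0.4894 0.1866 0.0621] [0.0576 0.0622 0.0668]
scene (0.495, 0.0515) 46 [0.4923 0.0472 0.0626] [0.0597 0.0626 0.0653]
scene (0.4912, 0.189) 36 [0.4943 0.1969 0.0629] [0.0608 0.063  0.0643]
```

carry_out --pt "0 0 -1 0 0 0 1" --pt "0 0 -1 0 0 0 1" --pt "0 0 -0.65 0 0 0 1" --pt "0 0 0 0 0 0 0" --pt "0 0 0 0 0 0 -0.5" --pt "0 0 0 0 0 0 -1" --pt "0 0 0 0 0 0 -1" --pt "0 0 0 0 0 0 -1" --pt "0 0 0 0 0 0 -1" --pt "0 0 0 0 0 0 -1"

```text
clock: 41.25
tool_pos: [0.6264, -0.0079, 0.0845]
orientation: [3.124, 0.323, 0.004]
wrist_force: [0.4, -0.7, 5.8]
gripper_width: 0.0148
grip_force: 29.4
```

All four jars are seated (caps at 62 mm). I swing the keeper back along the reverse arc.

carry_out --pt "-0.17 0.66 0 0 0 0.9 -1" --pt "-0.29 0.67 0 0 0 0.93 -1" --pt "-0.38 0.62 0 0 0 0.93 -1" --pt "-0.46 0.56 0 0 0 0.93 -1" --pt "-0.54 0.49 0 0 0 0.93 -1" --pt "-0.6 0.41 0 0 0 0.93 -1" --pt "-0.65 0.32 0 0 0 0.93 -1" --pt "-0.69 0.23 0 0 0 0.93 -1" --pt "-0.72 0.13 0 0 0 0.93 -1" --pt "-0.77 0.03 0 0 0 0.93 -1" --pt "0 0 0 0 0 0 -1" --pt "0 0 0 0 0 0 -1"

```text
clock: 42.45
tool_pos: [0.4946, 0.0968, 0.0846]
orientation: [-2.194, -2.248, -0.006]
wrist_force: [0.0, 5.5, 7.0]
gripper_width: 0.0148
grip_force: 30.5
```

carry_out --pt "0 0 0 0 0 0 0.2" --pt "0 0 0 0 0 0 0.5" --pt "0 0 0 0 0 0 1" --pt "0 0 0 0 0 0 1" --pt "0 0 1 0 0 0 1" --pt "0 0 1 0 0 0 1" --pt "0 0 1 0 0 0 1" --pt "0 0 0.2 0 0 0 1"

```text
clock: 43.25
tool_pos: [0.4959, 0.0952, 0.1661]
orientation: [2.19, 2.247, 0.007]
wrist_force: [-0.0, 0.3, -0.0]
gripper_width: 0.0849
grip_force: 0.0
```

```bash
python3 - <<'E'
from meas import *
o=status.get_obs(); print(o['tool_pos'].round(5),o['orientation'],o['wrist_force'].round(1))
p,d=grab('scene','s10')
save(p,'pics/s10.png',(205,90,345,210),5)
E
```

```text
[0.4959  0.09516 0.16607] [2.18988364 2.246744   0.00658603] [-0.   0.3 -0. ]
```

View pics/s10.png

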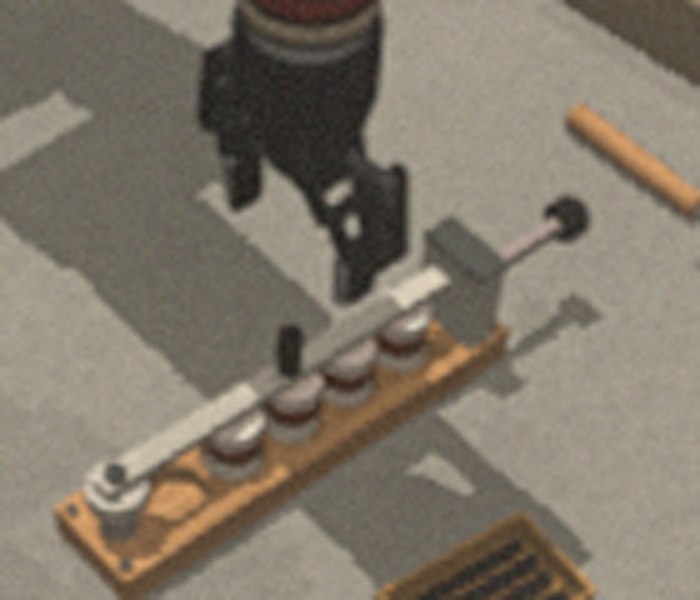

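The keeper lies shut over the four standing jars, and the bolt knob is still out at (567,217). Next is the knob.

carry_out --pt "0.03 1 0 0 0 0 1" --pt "0.03 1 0 0 0 0 1" --pt "0.03 1 0 0 0 0 1" --pt "0.03 1 0 0 0 0 1" --pt "0.03 1 0 0 0 0 1" --pt "0.03 1 0 0 0 0 1" --pt "0.03 1 0 0 0 0 1" --pt "0.03 1 0 0 0 0 1" --pt "0.02 0.72 0 0 0 0 1" --pt "0 0 0 0 0 0 1" --pt "0 0 0 0 0 0 1"

```text
clock: 44.4
tool_pos: [0.4994, 0.3128, 0.1618]
orientation: [-2.191, -2.251, 0.004]
wrist_force: [-0.3, -0.8, 0.1]
gripper_width: 0.0854
grip_force: 0.0
```

carry_out --pt "0 0 -1 0 0 0 1" --pt "0 0 -1 0 0 0 1" --pt "0 0 -1 0 0 0 1" --pt "0 0 -1 0 0 0 1" --pt "0 0 -0.35 0 0 0 1" --pt "0 0 0 0 0 0 0" --pt "0 0 0 0 0 0 -1" --pt "0 0 0 0 0 0 -1" --pt "0 0 0 0 0 0 -1" --pt "0 0 0 0 0 0 -1" --pt "0 0 0 0 0 0 -1" --squeeze 50

```text
clock: 45.5
tool_pos: [0.5025, 0.3138, 0.0564]
orientation: [2.19, 2.248, 0.007]
wrist_force: [3.0, -1.3, 4.4]
gripper_width: 0.0261
grip_force: 49.3
```

Gripped. Pushing home along the rack's -y by about 32 mm.

carry_out --pt "0.01 -0.3 0 0 0 0 -1" --pt "0.01 -0.3 0 0 0 0 -1" --pt "0.01 -0.3 0 0 0 0 -1" --pt "0.01 -0.3 0 0 0 0 -1" --pt "0 -0.1 0 0 0 0 -1" --pt "0 0 0 0 0 0 -1" --pt "0 0 0 0 0 0 -1"

```text
clock: 46.2
tool_pos: [0.5033, 0.2838, 0.0564]
orientation: [-2.193, -2.248, -0.014]
wrist_force: [3.0, 7.1, 3.8]
gripper_width: 0.0259
grip_force: 49.5
```

carry_out --pt "0 0 0 0 0 0 0.2" --pt "0 0 0 0 0 0 1" --pt "0 0 0 0 0 0 1" --pt "0 0 0 0 0 0 1" --pt "0 0 1 0 0 0 1" --pt "0 0 1 0 0 0 1" --pt "0 0 1 0 0 0 1" --pt "0 0 1 0 0 0 1" --pt "0 0 1 0 0 0 1" --pt "0 0 0 0 0 0 1" --pt "0 0 0 0 0 0 1"

```text
clock: 47.3
tool_pos: [0.501, 0.2806, 0.1794]
orientation: [2.192, 2.25, 0.0]
wrist_force: [-0.7, -0.3, -1.2]
gripper_width: 0.0854
grip_force: 0.0
```

```bash
python3 - <<'E'
from meas import *
p,d=grab('scene','s11'); save(p,'pics/s11.png',(205,90,345,210),5)
W=world('scene',d);x,y,Z=np.moveaxis(W,2,0)
k=W[(y>.26)&(y<.36)&(Z>.05)&(Z<.1)&(x>.48)&(x<.53)];print(k.max(0),k.min(0))
E
```

```text
[0.51833745 0.29783741 0.08743146] [0.4947575  0.26101879 0.06503393]
```

View pics/s11.png

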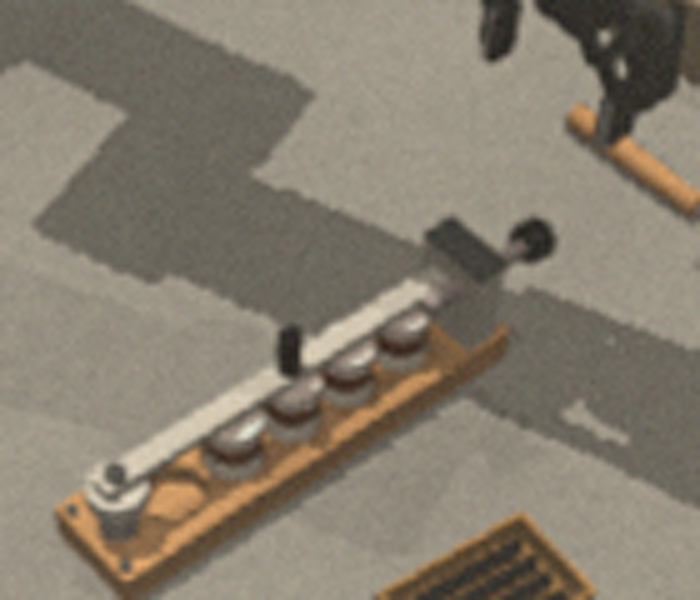

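```bash
python3 - <<'E'
from h import *
for f in('scene0','s2','s11'):
    z=np.load(f+'.npz'); g=z['p'][120:155,290:335].max(2)<60
    print(f,g.sum(),np.argwhere(g).mean(0).round(2))
p,_=eyes.camera('scene'); g=p[120:155,290:335].max(2)<60; print(g.sum(),np.argwhere(g).mean(0).round(2))
E
```

```text
scene0 30 [17.3  21.63]
s2 32 [12.97 28.5 ]
s11 37 [17.38 21.49]
37 [17.35 20.32]
```

The knob is back at its starting home pixel and the gripper is clear, so I hand the job in.

```bash
python3 -c "
from rig import job
print(job.finish_job())"
```

```text
the job is handed in; nothing more can be done
None
```

I handed the job in with all four amber jars seated in bores 1–4, the keeper shut over them and the bolt home; the cameras confirmed each step, but the hand-in returned no verdict.

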